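# Hang a boss saddle over a tube and hold the spring clamp on it

## Task

Hang the wide saddle over the tube of the bonding jig, boss upward, so that it sits fully down on the tube between the two collars, and let go of it. Then swing the clamp lever down by its cross handle until the spring foot presses on the boss and is pushed in about 8 mm of its 12 mm travel, never right to its stop, because that would squeeze the adhesive out. Finish while still holding the handle there, since nothing latches it, and leave the narrow saddle and the other things where they stand.

Things in the scene. Friction and masses are not known exactly. Their poses are not given: they have to be found in the camera images.
- wide_saddle_boss (a point): wide saddle of bare aluminium standing on the worktop: upside-down U channel, 50 mm long (its y), 43 mm wide (its x), 57.5 mm tall, wall 4 mm, bore 35 mm; on its crown a round boss, 24 mm in diameter, 24 mm tall, to grip it by. This point: middle of the boss, 12 mm under its top, 12 mm above the crown, 45.5 mm above the legs' lower edges. About 80 g
- wide_saddle: the same wide saddle; origin at the centre of its underside (lower edges of the legs), z up, y along the channel
- narrow_saddle_boss (a point): middle of the boss of the narrow saddle, which is too small for the tube and stays where it is: same shape and boss, but only 32 mm wide, 40 mm long and 52 mm tall, bore 24 mm
- jig_seat (a point): where the middle of the wide saddle's boss comes when it is fully seated on the tube, midway between the collars; 117 mm above the worktop. Axes of the jig: y along the tube, x level, from the tube to the clamp's shaft behind it, z up. Lower the saddle on straight from above, its y along the tube (either way round)
- bond_jig: the jig, fixed; origin under it on the worktop, axes as jig_seat. Level tube 32 mm in diameter, axis at x -20, z 85 mm; two collars 45 mm in diameter, 10 mm thick, leave 58 mm between them; tube holders 46 mm wide, 113 mm tall, stand at y +-66 mm. Clamp shaft at x 60, z 129 mm along y, its bearings 146 mm tall; the open clamp finger stands up over it, 60 mm behind the tube's axis
- lever_axis (a point): point on the clamp shaft's axis level with the middle of the handle, 129 mm above the worktop; axes as jig_seat. The handle swings round it in its x-z plane, on the -x side: with q = clamp_lever the handle's middle is 0.170*sin(1.134 - q) above it and 0.170*cos(1.134 - q) m in front (-x)
- clamp_handle: revolving cross handle at the lever's end: 20 mm in diameter, 70 mm long along the jig's y, free at the +y end, on a flat lever at its -y end; origin at its middle, 170 mm from lever_axis. Can be gripped from above with the fingers on its -x and +x sides; it turns freely on its pin
- clamp_lever (a joint): turn of the clamp lever, rad: 0 = open, where its spring returns it; grows as the handle swings forward (-x) and down. On the seated wide saddle the foot touches at about 1.38 and is pushed in 8 mm at about 1.49. The handle needs 2 to 6 N until the foot touches, about 10 to 13 N at 8 mm
- foot_slide (a joint): how far the spring foot is pushed up into the clamp finger's end, m: 0 = free, 0.012 = at its stop. Spring force about 3.6 N at first, 13 N at 8 mm. It moves only once the foot presses on something; then about 80 mm for each rad of clamp_lever
- foot_pad: rounded rubber pad of the spring foot, 21 mm in diameter, that comes down on the boss; origin on its axis, 8 mm above its lowest point
- threadlock: bottle of threadlocker, 34 mm wide, 98 mm tall, a bystander behind the jig; origin at the centre of its underside
- marker_1: marker pen lying on the worktop, 130 mm long, a bystander
- tape_roll: roll of tape lying flat, 92 mm in diameter, 19 mm high, a bystander near the front left edge

How it is judged:
On the way, in this order (a step that is already met when the one before it is completed fails the run):
1. the wide saddle sits fully down on the tube between the collars, upright, and has been let go (x of wide_saddle_boss in the frame of jig_seat between -0.008 and 0.008 m and y of wide_saddle_boss in the frame of jig_seat between -0.006 and 0.006 m and z of wide_saddle_boss in the frame of jig_seat between -0.003 and 0.003 m and angle between wide_saddle_boss's own z axis and vertical below 0.17 rad and angle between the y axis of wide_saddle_boss and the y axis of jig_seat, either way round below 0.12 rad and contact force between the fingers and wide_saddle below 0.2 N and linear speed of wide_saddle below 0.02 m/s), for 0.3 s.
2. the handle is held so that the spring foot presses on the boss, pushed in 5 to 11 mm (value of joint foot_slide between 0.005 and 0.011 m and contact force between the fingers and clamp_handle above 2 N and contact force between foot_pad and wide_saddle above 6 N and contact force between the fingers and wide_saddle below 0.2 N and contact force between each of the arm, the fingers and foot_pad below 0.2 N), for 0.5 s.
At the end, for the whole second after the job is handed in: Wide saddle fully down on the tube (3 mm in height, 6 mm along, 8 mm across, upright within 10 degrees, in line within 7); the fingers hold the handle still, the foot presses the boss with over 6 N, pushed in 5 to 11 mm; the robot touches neither saddle nor foot (all of step 2 and x of wide_saddle_boss in the frame of jig_seat between -0.008 and 0.008 m and y of wide_saddle_boss in the frame of jig_seat between -0.006 and 0.006 m and z of wide_saddle_boss in the frame of jig_seat between -0.003 and 0.003 m and angle between wide_saddle_boss's own z axis and vertical below 0.17 rad and angle between the y axis of wide_saddle_boss and the y axis of jig_seat, either way round below 0.12 rad and velocity of joint clamp_lever between -0.05 and 0.05 rad/s); the arm keeps its last pose, push and grip.
It fails at once if the spring foot is driven to its stop (value of joint foot_slide above 0.0117 m).
It fails at once if the narrow saddle is moved more than 3 cm (distance of narrow_saddle_boss from where it was at the start of the episode above 0.03 m).
It fails at once if another thing on the worktop is moved more than 3 cm (distance of any of threadlock, marker_1, tape_roll from where it was at the start of the episode above 0.03 m).
It also fails if it takes over 58 s, if anything falls off the work surface, if the arm or the gripper's body presses on something with over 40 N, if the wrist force passes 120 N, or if a joint passes its speed limit or range.

## Robot

A 6-joint arm with a two-finger parallel gripper is mounted at the origin on a cart in front of the work surface, level with it; the furniture and walls round the work are solid. World frame = base frame: x ahead of the robot, y to its left, z up, the work surface at z = 0. Lengths are in m, angles in rad, forces in N, time in s.
With the tool pointing down it reaches from about 0.35 to 0.875 m from the base axis. Payload 4.2 kg.
Tool frame: the origin (TCP) lies between the finger pads; the fingertips stand 8 mm ahead of it and the grasp point (between the pads) lies 11 mm behind it; x points along the fingers, y is the direction in which the jaws open and shut, and the axes are right-handed (so a half turn about x gives the same grasp; the last joint's range is limited). The gripper opens to 87 mm and grips with 3 to 60 N. Pads are 19 mm wide; open, the fingers measure 117 mm over their backs; the gripper's body (75 mm by 190 mm) begins 51 mm behind the grasp point.
Start: joints at [1.448, 0.385, 0.008, 0, -1.194, -0.259], TCP at [0.233, 0.58, 0.231] pointing down, gripper open.
Joint ranges: [-3.14, 3.14], [-1.21, 2.06], [-1.07, 1.41], [-3.16, 2.05], [-2.99, -0.16], [-3.1, 3.1]. Speed limits (rad/s): [2.79, 2.79, 3.14, 3.14, 3.14, 3.14].

## Interface

Orientations are given as a rotation vector (axis times angle).
In Python, from bench import r, fingers, telemetry, optics gives the robot as it stands. Calls block until the motion is done:
- r.move_ptp(position, orientation): joint-space move of the TCP to a pose.
- r.move_straight(position, ori=None, v=0.15): straight line of the TCP; ori=None keeps the orientation; v is the mean speed in m/s.
- r.move_joints(angles): joint-space move.
- fingers.move_gripper(opening): finger opening in m; the grip force is fixed at half the most; returns when the fingers have stopped.
- r.sleep(seconds).
- r.inverse_kinematics(position, orientation): joint angles nearest the present ones, or None.
- telemetry.read_state(): the state.
- optics.snapshot(name): name is "scene" or "top"; returns a dict with "frame" (420x560x3 uint8, blue, green, red), "depth" (420x560 float32, m along the optical axis (not along the pixel's ray), 0 where there is no reading), "mtx" (3x3 intrinsics, pixels), "cam_to_world" (4x4, takes a point from camera to world coordinates). Camera axes: x right, y down, z forward; pixel columns grow to the right and rows downward; lengths in m; the calibration is good to about 2 mm. A picture is of the moment at which its call begins.
A pose or a line that the arm cannot do raises r.PlanningError and nothing moves.
- r.job_done(): hands the job in, once; it reports no verdict.
The state is a dict: "t": time; "qpos": joint angles; "qd": joint speeds; "joint_torque": joint torques, N m; "tcp_pos": TCP position; "tool_rot": TCP orientation; "wrist_force": force on the tool from outside, world axes, zero at the start; "moment": the same for the moment, N m; "width": finger opening in m.
Only numpy, scipy, OpenCV 4.12 (cv2) and the standard library are available. Lean on these libraries where they do the work, as an engineer would, in place of code of your own. Each camera call takes 0.05 s, during which the arm holds its last target.

## Working session

There is one attempt and no reset: what is moved stays moved. The work goes in short steps, each a Python script; the robot and the scene stay as the last script left them, time stands still between calls to the robot, and variables do not carry over. Pictures are saved under pics/ and viewed, and the job is handed in when it is done.

```bash
ls; mkdir -p pics; python3 - <<'E'
from bench import r,fingers,telemetry,optics
import cv2,numpy as np,pickle
for n in("scene","top"):
    s=optics.snapshot(n); cv2.imwrite(f"pics/{n}0.png",s["frame"]); pickle.dump(s,open(f"{n}0.pkl","wb"))
    print(n,s["mtx"].tolist(),np.round(s["cam_to_world"],4).tolist())
print(telemetry.read_state())
E
```

```text
pics
scene [[396.9020467643817, 0.0, 285.17641071699904], [0.0, 396.9020467643817, 212.95630141596178], [0.0, 0.0, 1.0]] [[0.441, -0.5183, 0.7327, -0.027], [-0.8973, -0.2727, 0.3471, -0.0854], [0.0199, -0.8105, -0.5854, 0.6689], [0.0, 0.0, 0.0, 1.0]]
top [[478.42009936547976, 0.0, 274.02319889441674], [0.0, 478.42009936547976, 214.63818957992132], [0.0, 0.0, 1.0]] [[-0.0165, -0.9906, 0.1355, 0.4385], [-0.9998, 0.0144, -0.0165, 0.2245], [0.0144, -0.1358, -0.9906, 1.1644], [0.0, 0.0, 0.0, 1.0]]
{'t': 0.1, 'qpos': array([ 1.44760299e+00,  3.85474381e-01,  6.78104337e-03, -4.58911219e-04,
       -1.19399451e+00, -2.58606244e-01]), 'qd': array([-1.13020487e-03, -2.71133994e-03,  1.97519281e-03,  2.32515705e-03,
        1.38300806e-04,  8.16086073e-05]), 'joint_torque': array([-4.99209946e-04, -3.91690850e+01,  1.87933910e+01,  4.23188567e+00,
        1.34236267e-02, -7.79721631e-05]), 'tcp_pos': array([0.23264941, 0.57952855, 0.22957587]), 'tool_rot': array([-2.01278875,  0.3911776 ,  2.01339896]), 'wrist_force': array([ 0.35149118,  1.33552249, -0.55596737]), 'moment': array([-0.0416671 , -0.02190578, -0.05495074]), 'width': 0.0871051763315927}
```

View pics/scene0.png

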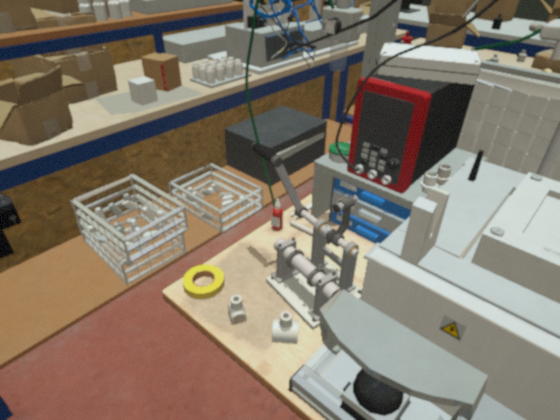

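View pics/top0.png

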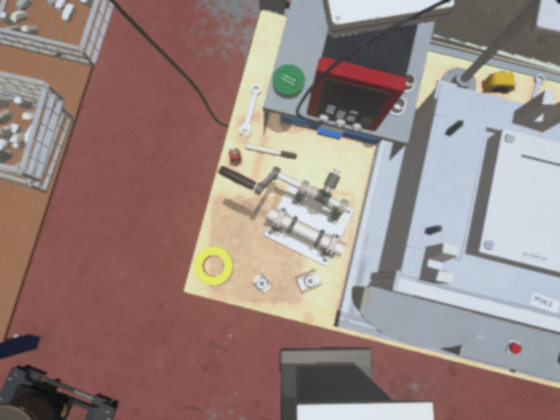

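```bash
python3 - <<'E'
import cv2,pickle
s=pickle.load(open("top0.pkl","rb"))["frame"]; cv2.imwrite("pics/topc.png",cv2.resize(s[130:310,180:380],None,fx=4,fy=3.3*4/3.3*0.83,interpolation=cv2.INTER_CUBIC) if 0 else cv2.resize(s[140:290,200:360],None,fx=4,fy=4,interpolation=cv2.INTER_CUBIC))
cv2.imwrite("pics/topd.png",cv2.resize(s[215:305,240:360],None,fx=6,fy=6,interpolation=cv2.INTER_CUBIC))
s=pickle.load(open("scene0.pkl","rb"))["frame"]; cv2.imwrite("pics/scenec.png",cv2.resize(s[140:350,160:380],None,fx=2.8,fy=2.8,interpolation=cv2.INTER_CUBIC))
E
```

```text
(no output)
```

View pics/topc.png

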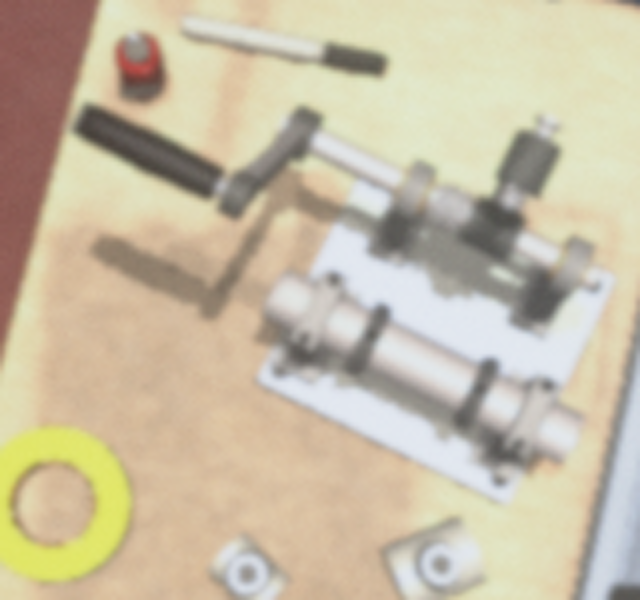

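View pics/topd.png

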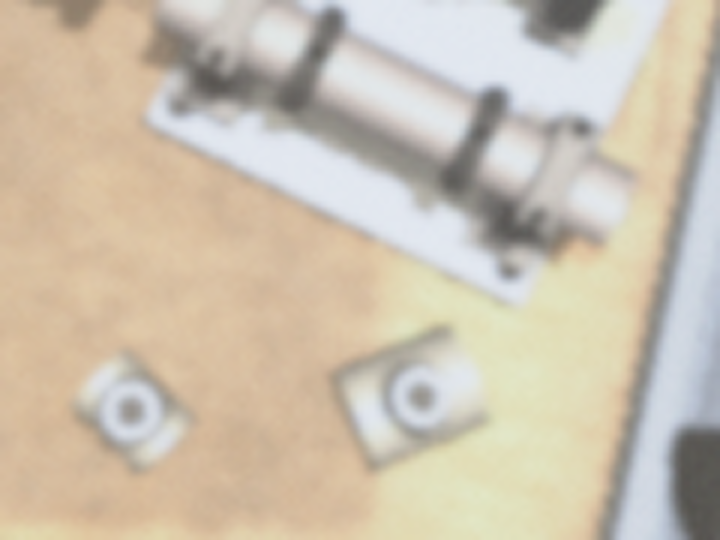

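View pics/scenec.png

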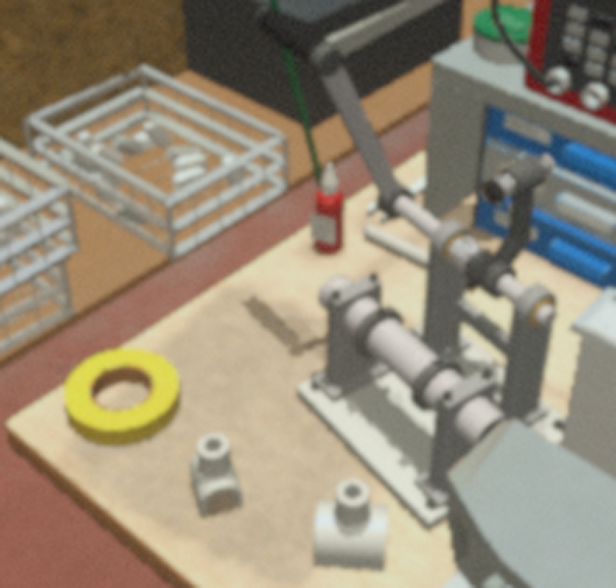

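```bash
cat > h.py <<'E'
import numpy as np,pickle,cv2
def cloud(s):
    d=s["depth"];K=s["mtx"];T=s["cam_to_world"]
    v,u=np.indices(d.shape)
    P=np.stack([(u-K[0,2])/K[0,0]*d,(v-K[1,2])/K[1,1]*d,d],-1)
    P=P@T[:3,:3].T+T[:3,3]; P[d==0]=np.nan
    return P
def pz(s,u,v,z):
    K=s["mtx"];T=s["cam_to_world"]
    w=T[:3,:3]@np.array([(u-K[0,2])/K[0,0],(v-K[1,2])/K[1,1],1.]);o=T[:3,3]
    return o+w*(z-o[2])/w[2]
def proj(s,p):
    K=s["mtx"];T=s["cam_to_world"];c=T[:3,:3].T@(np.asarray(p)-T[:3,3]);return (K@c/c[2])[:2]
E
python3 - <<'E'
from h import *
np.set_printoptions(precision=4,suppress=True)
t=pickle.load(open("top0.pkl","rb"));s=pickle.load(open("scene0.pkl","rb"))
print("wide",pz(t,310,280.8,.0575),pz(s,285,316.8,.0575))
print("narrow",pz(t,261.8,283.3,.052),pz(s,160+214/2.8,140+440/2.8,.052))
c=[pz(t,240+a/6,215+b/6,.03) for a,b in((335,375),(445,330),(485,415),(375,465))];print(np.array(c),np.mean(c,0))
Pt=cloud(t);Ps=cloud(s)
for n,P in(("t",Pt),("s",Ps)):
    q=P.reshape(-1,3); w=pz(t,310,280.8,.0575)
    m=(np.hypot(q[:,0]-w[0],q[:,1]-w[1])<.05)
    print(n,"table",np.nanpercentile(q[m][:,2],[5,20,50,80,95,99]))
    b=q[m&(q[:,2]>.045)&(q[:,2]<.07)];print(len(b),b.mean(0))
# height map
q=np.concatenate([Pt.reshape(-1,3),Ps.reshape(-1,3)]);q=q[~np.isnan(q[:,0])]
x0,x1,y0,y1,res=.25,.65,.0,.45,.0015
H=np.zeros((int((x1-x0)/res),int((y1-y0)/res)),np.float32)
for n,qq in(("t",Pt),("s",Ps)):
    H[:]=0
    k=qq.reshape(-1,3);k=k[(k[:,0]>x0)&(k[:,0]<x1)&(k[:,1]>y0)&(k[:,1]<y1)]
    i=((k[:,0]-x0)/res).astype(int).clip(0,H.shape[0]-1);j=((k[:,1]-y0)/res).astype(int).clip(0,H.shape[1]-1)
    np.maximum.at(H,(i,j),k[:,2])
    im=cv2.applyColorMap((H/.3*255).clip(0,255).astype(np.uint8),cv2.COLORMAP_TURBO)[::-1,::-1]
    cv2.imwrite(f"pics/H{n}.png",cv2.resize(im,None,fx=2,fy=2,interpolation=cv2.INTER_NEAREST))
E
```

```text
wide [0.4355 0.126  0.0575] [0.4306 0.1263 0.0575]
narrow [0.4317 0.2367 0.052 ] [0.4347 0.2389 0.052 ]
[[0.4437 0.1567 0.03  ]
 [0.4605 0.113  0.03  ]
 [0.4272 0.0983 0.03  ]
 [0.4086 0.1419 0.03  ]] [0.435  0.1275 0.03  ]
t table [-0.0039 -0.002   0.0006  0.026   0.055   0.0588]
86 [0.4362 0.1257 0.0568]
s table [-0.0004  0.0007  0.0023  0.0317  0.058   0.0596]
140 [0.4316 0.1253 0.0563]
```

View pics/Ht.png

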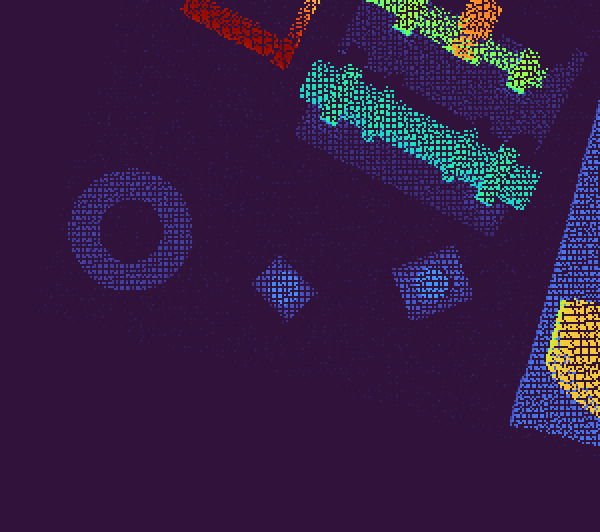

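View pics/Hs.png

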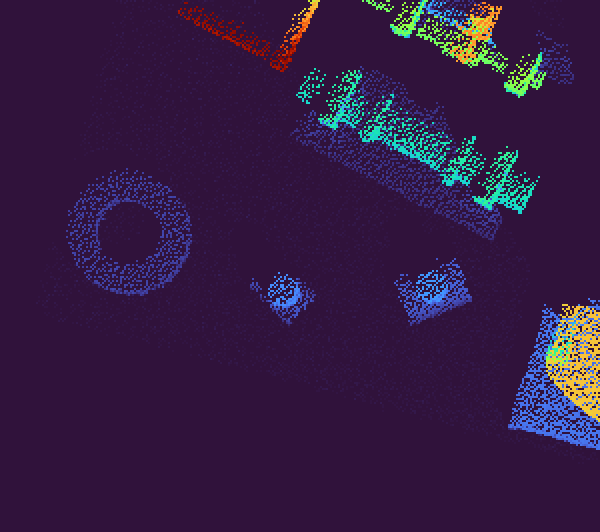

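```bash
cat > fit.py <<'E'
from h import *
from scipy.optimize import least_squares
np.set_printoptions(precision=4,suppress=True)
t=pickle.load(open("top0.pkl","rb"));s=pickle.load(open("scene0.pkl","rb"))
a=pz(t,200+285/4,140+300/4,.101);b=pz(t,200+560/4,140+435/4,.101)
m0=(a+b)/2; print("ends",a,b,np.hypot(*(a-b)[:2]))
d=(a-b)[:2];yaw0=np.arctan2(-d[0],d[1]) # jig y axis dir = (-sin,cos)
print("yaw0",yaw0,m0)
res={}
for n,S in(("t",t),("s",s),("both",None)):
    P=np.concatenate([cloud(t).reshape(-1,3),cloud(s).reshape(-1,3)]) if S is None else cloud(S).reshape(-1,3)
    P=P[~np.isnan(P[:,0])]
    x,y,yaw=m0[0],m0[1],yaw0
    for it in range(8):
        def loc(p,P):
            c,sn=np.cos(p[2]),np.sin(p[2]);dx=P[:,0]-p[0];dy=P[:,1]-p[1]
            return np.stack([c*dx+sn*dy,-sn*dx+c*dy,P[:,2]],-1)
        L=loc((x,y,yaw),P)
        m=(abs(L[:,0])<.025)&(abs(L[:,1])<.026)&(L[:,2]>.07)&(L[:,2]<.115)
        # include outer tube ends
        Q=P[m]
        f=lambda p:(np.hypot(loc(p,Q)[:,0],Q[:,2]-.085-p[3])-.016)
        g=lambda p:np.r_[f(p)]
        # ydegenerate: fix along coordinate
        def F(k): 
            return g((x+np.cos(yaw)*k[0],y+np.sin(yaw)*k[0],yaw+k[1],k[2]))
        o=least_squares(F,[0,0,0],loss='soft_l1',f_scale=.002)
        x+=np.cos(yaw)*o.x[0];y+=np.sin(yaw)*o.x[0];yaw+=o.x[1]
        L=loc((x,y,yaw),P)
        # along: use collars: points with radius>.019
        rr=np.hypot(L[:,0],L[:,2]-.085-o.x[2])
        mc=(rr>.0195)&(rr<.0235)&(L[:,2]>.085)&(abs(L[:,1])<.045)
        yy=L[mc,1]
        k=(np.median(yy[yy>0])+np.median(yy[yy<0]))/2
        x+=-np.sin(yaw)*k;y+=np.cos(yaw)*k
    print(n,"axis pt",x,y,"yaw",yaw,"dz",o.x[2],len(Q),"collars",np.median(yy[yy>0])-k,np.median(yy[yy<0])-k,"rms",np.std(f((x,y,yaw,o.x[2]))), np.percentile(L[mc,1],[2,98])-k)
    res[n]=(x,y,yaw)
E
python3 fit.py
```

```text
ends [0.5833 0.213  0.101 ] [0.5052 0.0611 0.101 ] 0.1707552387227979
yaw0 -0.4747944799037006 [0.5442 0.137  0.101 ]
t axis pt 0.5481863595059998 0.13512830994592884 yaw -0.47609236504014774 dz -0.0006141001533384559 321 collars 0.03358523846893423 -0.03358523846893423 rms 0.001615366906578306 [-0.0385  0.0387]
s axis pt 0.546601801741614 0.13474412182135675 yaw -0.46955914521502384 dz 0.0010084145574855298 298 collars 0.0342605260449427 -0.0342605260449427 rms 0.001036612352205142 [-0.0373  0.0404]
both axis pt 0.5472165508609479 0.13511829212854656 yaw -0.4697671633862745 dz 0.00023471732213907996 621 collars 0.03382480581784761 -0.03382480581784761 rms 0.0015559877176976292 [-0.0378  0.0398]
```

```bash
cat >> h.py <<'E'
SEAT=np.array([.5472,.1350]);YAW=-.472
def tojig(P,p=SEAT,yaw=YAW):
    P=np.atleast_2d(P);c,s=np.cos(yaw),np.sin(yaw);d=P[:,:2]-p
    return np.c_[d[:,0]*c+d[:,1]*s-.02,-d[:,0]*s+d[:,1]*c,P[:,2:]]
def fromjig(L,p=SEAT,yaw=YAW):
    L=np.asarray(L);c,s=np.cos(yaw),np.sin(yaw);x=L[0]+.02
    return np.array([p[0]+x*c-L[1]*s,p[1]+x*s+L[1]*c,L[2]])
E
python3 - <<'E'
from h import *
np.set_printoptions(precision=4,suppress=True)
t=pickle.load(open("top0.pkl","rb"));s=pickle.load(open("scene0.pkl","rb"))
for n,S in(("t",t),("s",s)):
    P=cloud(S).reshape(-1,3);P=P[~np.isnan(P[:,0])];L=tojig(P)
    m=(L[:,0]>-.15)&(L[:,0]<.15)&(L[:,1]>-.1)&(L[:,1]<.3)
    L=L[m]
    h=L[(L[:,2]>.26)&(L[:,2]<.31)];print(n,"handle+lever top",len(h),h.min(0),h.max(0),np.median(h,0))
    hh=h[h[:,1]>h[:,1].min()+.02];print(" handle xz med",np.median(hh,0),hh.min(0),hh.max(0), np.polyfit(hh[:,1],hh[:,0],1))
    l=L[(L[:,2]>.15)&(L[:,2]<.26)&(L[:,1]>.06)];print(" lever",len(l),l.min(0),l.max(0))
    f=L[(L[:,2]>.15)&(L[:,1]<.05)];print(" finger",len(f),f.min(0),f.max(0),np.median(f,0))
    b=L[(L[:,2]>.12)&(L[:,2]<.15)&(L[:,0]>.03)];print(" shaft",len(b),b.min(0),b.max(0),np.median(b,0))
print(tojig(pz(t,200+150/4,140+150/4,.283)), tojig(pz(t,200+80/4,140+118/4,.283)),tojig(pz(t,200+218/4,140+182/4,.283)))
E
```

```text
t handle+lever top 505 [-0.0217  0.1126  0.2602] [0.0082 0.2023 0.2971] [-0.0114  0.1551  0.2901]
 handle xz med [-0.0116  0.1665  0.2901] [-0.0203  0.1328  0.2803] [-0.0004  0.2023  0.2946] [ 0.0093 -0.013 ]
 lever 103 [-0.0012  0.113   0.1505] [0.0614 0.123  0.2591]
 finger 290 [ 0.0459 -0.0118  0.152 ] [0.1076 0.0128 0.2267] [0.0759 0.001  0.2183]
 shaft 823 [ 0.0428 -0.0636  0.12  ] [0.0766 0.1299 0.1494] [0.0583 0.0255 0.1372]
s handle+lever top 378 [-0.0241  0.1115  0.2601] [0.0065 0.2035 0.2963] [-0.0163  0.1351  0.2881]
 handle xz med [-0.0186  0.1634  0.2904] [-0.0225  0.1315  0.2785] [-0.0048  0.2035  0.2954] [ 0.008  -0.0186]
 lever 340 [-0.0095  0.1125  0.15  ] [0.0582 0.1242 0.2595]
 finger 447 [ 0.043  -0.0122  0.1503] [0.1041 0.0138 0.2261] [ 0.0765 -0.0042  0.212 ]
 shaft 914 [ 0.0404 -0.0629  0.1201] [0.0849 0.1276 0.1498] [0.0528 0.009  0.1377]
[[-0.0105  0.1645  0.283 ]] [[-0.0113  0.2009  0.283 ]] [[-0.0101  0.1291  0.283 ]]
```

```bash
cat >> h.py <<'E'
from scipy.spatial.transform import Rotation as R
def ori(a):
    c,s=np.cos(a),np.sin(a)
    return R.from_matrix(np.array([[0,-s,c],[0,c,s],[-1,0,0]])).as_rotvec()
E
python3 - <<'E'
from h import *
from bench import r,telemetry
np.set_printoptions(precision=4,suppress=True)
t=pickle.load(open("top0.pkl","rb"));s=pickle.load(open("scene0.pkl","rb"))
for n,S in(("t",t),("s",s)):
    P=cloud(S).reshape(-1,3);P=P[~np.isnan(P[:,0])]
    m=(np.hypot(P[:,0]-.434,P[:,1]-.126)<.04)&(P[:,2]>.012)&(P[:,2]<.04)
    rc=cv2.minAreaRect((P[m,:2]*1000).astype(np.float32));print(n,rc,m.sum())
bt=pz(t,235,158,.05);print("bottle jig",tojig(bt))
print(R.from_rotvec(telemetry.read_state()["tool_rot"]).as_matrix())
for k,a in((0,-.323),(np.pi,-.323),(-np.pi,-.323)):
    for nm,p,aa in(("pick",[.4335,.1259,.046],a+.87+k),("pickup",[.4335,.1259,.3],a+.87+k),("seat",[.547,.135,.118],a+k),("seatup",[.547,.135,.3],a+k)):
        print(nm,k,r.inverse_kinematics(p,ori(aa)))
for a in(YAW+np.pi/2,YAW-np.pi/2):
    for q in(0,.5,1,1.5): 
        p=fromjig([.06-.17*np.cos(1.134-q),.167,.129+.17*np.sin(1.134-q)-.011]); print("h",p,r.inverse_kinematics(p,ori(a)))
E
```

```text
t ((436.16485595703125, 125.18263244628906), (42.75025939941406, 50.05961227416992), 21.362361907958984) 295
s ((431.40570068359375, 125.58273315429688), (38.7578010559082, 50.42524719238281), 24.1322078704834) 445
bottle jig [[0.0682 0.2267 0.05  ]]
[[-0.0007 -0.3727 -0.9279]
 [-0.0018 -0.9279  0.3727]
 [-1.      0.0019 -0.0001]]
pick 0 [ 0.6445  0.3356 -0.641  -0.     -0.5941 -1.6683]
pickup 0 [ 0.6445  0.0352 -0.2699  0.     -1.2657 -1.6683]
seat 0 [ 0.5295  0.3881 -0.2974  0.     -0.8853 -2.4233]
seatup 0 [ 0.5295  0.2383 -0.0281  0.     -1.3043 -2.4233]
pick 3.141592653589793 [ 0.6445  0.3356 -0.641   0.     -0.5941  1.4733]
pickup 3.141592653589793 [ 0.6445  0.0352 -0.2699  0.     -1.2657  1.4733]
seat 3.141592653589793 [ 0.5295  0.3881 -0.2974  0.     -0.8853  0.7183]
seatup 3.141592653589793 [ 0.5295  0.2383 -0.0281  0.     -1.3043  0.7183]
pick -3.141592653589793 [ 0.6445  0.3356 -0.641  -0.     -0.5941  1.4733]
pickup -3.141592653589793 [ 0.6445  0.0352 -0.2699 -0.     -1.2657  1.4733]
seat -3.141592653589793 [ 0.5295  0.3881 -0.2974  0.     -0.8853  0.7183]
seatup -3.141592653589793 [ 0.5295  0.2383 -0.0281  0.     -1.3043  0.7183]
h [0.6303 0.2801 0.272 ] [ 0.6519  0.4769  0.2572  0.     -1.351  -1.1239]
h [0.5724 0.3096 0.2187] [ 0.744   0.4363  0.059   0.     -1.1935 -1.216 ]
h [0.5443 0.324  0.1407] [ 0.7919  0.4706 -0.0919  0.     -1.0084 -1.2639]
h [0.553  0.3195 0.0572] [ 0.7769  0.5681 -0.1615  0.     -0.8412 -1.2489]
h [0.6303 0.2801 0.272 ] [ 0.6519  0.4769  0.2572  0.     -1.351   2.0177]
h [0.5724 0.3096 0.2187] [ 0.744   0.4363  0.059   0.     -1.1935  1.9256]
h [0.5443 0.324  0.1407] [ 0.7919  0.4706 -0.0919  0.     -1.0084  1.8777]
h [0.553  0.3195 0.0572] [ 0.7769  0.5681 -0.1615  0.     -0.8412  1.8927]
```

```bash
python3 - <<'E'
from h import *
from bench import r,fingers,telemetry,optics
np.set_printoptions(precision=4,suppress=True)
a=-.323+np.pi; o=ori(a+.86)
B=np.array([.4335,.1257])
fingers.move_gripper(.055)
r.move_ptp([*B,.20],o)
r.move_straight([*B,.09],v=.15)
for n in("scene","top"):
    s=optics.snapshot(n); cv2.imwrite(f"pics/{n}1.png",cv2.resize(s["frame"][180:360,200:400],None,fx=3.3,fy=3.3,interpolation=cv2.INTER_CUBIC))
st=telemetry.read_state();print(st["t"],st["tcp_pos"],st["wrist_force"],st["width"])
E
```

```text
3.725 [0.4342 0.1263 0.0909] [-0.9783 -1.0178 -0.5705] 0.05527130846244092
```

View pics/scene1.png

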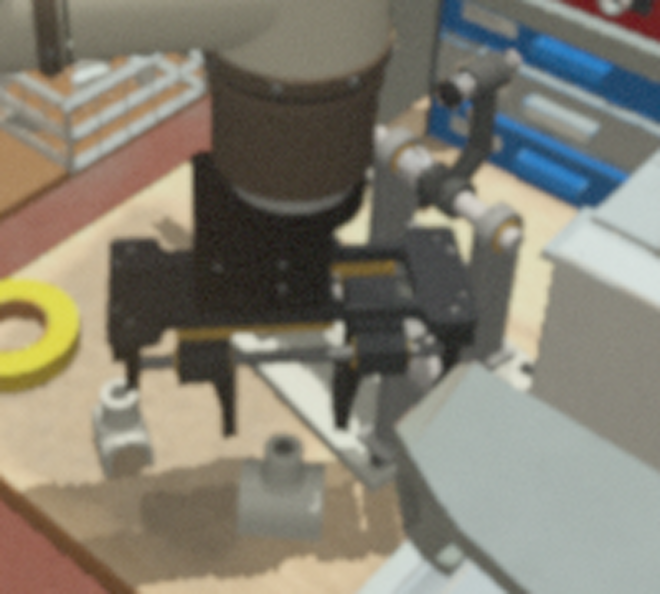

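View pics/top1.png

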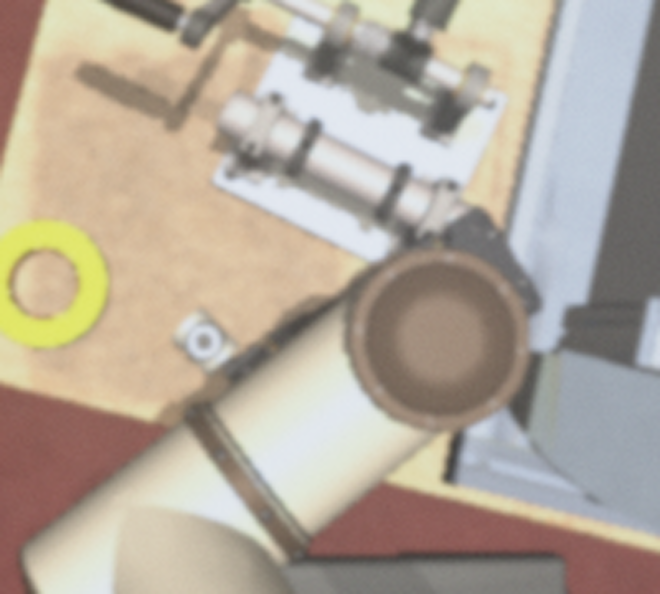

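```bash
python3 - <<'E'
from h import *
def box(c,a,hx=.0375,hy=.095):
    g=np.array([(u,v) for u in np.linspace(-hx,hx,31) for v in np.linspace(-hy,hy,61)])
    X=np.array([np.cos(a),np.sin(a)]);Y=np.array([-np.sin(a),np.cos(a)])
    return c+g[:,:1]*X+g[:,1:]*Y
hold=np.array([fromjig([x,y,0])[:2] for x in np.linspace(-.043,.003,24) for y in np.linspace(-.076,-.056,11)])
t=pickle.load(open("top0.pkl","rb"));s=pickle.load(open("scene0.pkl","rb"))
P=np.concatenate([cloud(k).reshape(-1,3) for k in(t,s)]);P=P[~np.isnan(P[:,0])]
L=tojig(P)
h=L[(abs(L[:,0]+.02)<.04)&(abs(L[:,1])<.12)&(L[:,2]>.104)&(L[:,2]<.125)]
print("pts z>.104", [ (round(y,3),int(((h[:,1]>y)&(h[:,1]<y+.005)).sum())) for y in np.arange(-.09,-.02,.005)])
hw=P[(P[:,2]>.1)&(P[:,2]<.4)&(P[:,0]>.25)&(P[:,0]<.8)&(P[:,1]<.2)&(P[:,1]>-.15)]
for d in(.15,.05,-.05,-.15,-.3,-.5):
    b=box(np.array([.4335,.1257]),YAW+d+.86)
    D=np.min(np.hypot(*(b[:,None]-hold[None]).transpose(2,0,1)))
    D2=np.min(np.hypot(*(b[:,None]-hw[None,:,:2]).transpose(2,0,1)),0);k=D2.argmin()
    q=box(SEAT,YAW+d); print(d,"holder",D.round(4),"pts>.1",D2[k].round(4),hw[k].round(3),"seat lever y max",tojig(np.c_[q,0*q[:,:1]])[:,1].max().round(4))
E
```

```text
pts z>.104 [(np.float64(-0.09), 0), (np.float64(-0.085), 2), (np.float64(-0.08), 0), (np.float64(-0.075), 58), (np.float64(-0.07), 104), (np.float64(-0.065), 88), (np.float64(-0.06), 32), (np.float64(-0.055), 0), (np.float64(-0.05), 0), (np.float64(-0.045), 1), (np.float64(-0.04), 34), (np.float64(-0.035), 38), (np.float64(-0.03), 5), (np.float64(-0.025), 0)]
0.15 holder 0.0003 pts>.1 0.0 [0.496 0.085 0.102] seat lever y max 0.0995
0.05 holder 0.0008 pts>.1 0.0004 [0.502 0.056 0.101] seat lever y max 0.0968
-0.05 holder 0.0024 pts>.1 0.0014 [0.496 0.056 0.101] seat lever y max 0.0968
-0.15 holder 0.0082 pts>.1 0.0001 [0.42  0.024 0.188] seat lever y max 0.0995
-0.3 holder 0.0167 pts>.1 0.0001 [0.419 0.029 0.169] seat lever y max 0.1018
-0.5 holder 0.0261 pts>.1 0.0001 [0.396 0.034 0.182] seat lever y max 0.1013
```

```bash
python3 - <<'E'
from h import *
from bench import r,fingers,telemetry,optics
np.set_printoptions(precision=4,suppress=True)
st=telemetry.read_state();M=R.from_rotvec(st["tool_rot"]).as_matrix();print(st["tcp_pos"])
for n in("scene","top"):
    s=optics.snapshot(n);pickle.dump(s,open(f"{n}1.pkl","wb"));P=cloud(s).reshape(-1,3);P=P[~np.isnan(P[:,0])]
    Q=(P-st["tcp_pos"])@M  # tool coords: x ahead(down), y jaw, z
    m=(abs(Q[:,1])<.15)&(abs(Q[:,2])<.06)&(P[:,2]>.115)&(P[:,2]<.25);Q=Q[m]
    for lo in np.arange(-.11,.11,.02):
        k=Q[(Q[:,1]>lo)&(Q[:,1]<lo+.02)&(Q[:,0]>-.12)]
        if len(k)>5: print(n,round(lo,2),len(k),"x(max=lowest)",np.percentile(k[:,0],[50,98]),"z",np.percentile(k[:,2],[2,98]),"y",k[:,1].min(),k[:,1].max())
E
```

```text
[0.4342 0.1263 0.0909]
scene -0.11 103 x(max=lowest) [-0.1053 -0.09  ] z [-0.0335  0.0381] y -0.09497862531567886 -0.09001668841353216
scene -0.09 489 x(max=lowest) [-0.1052 -0.0697] z [-0.0338  0.0384] y -0.08998101328017072 -0.07000853011828151
scene -0.07 441 x(max=lowest) [-0.1048 -0.0724] z [-0.025   0.0383] y -0.06999788420460513 -0.050000728269316105
scene -0.05 364 x(max=lowest) [-0.0878 -0.0285] z [0.0102 0.0391] y -0.049947376354187806 -0.03001572188039091
scene -0.03 253 x(max=lowest) [-0.1036 -0.0402] z [0.0094 0.0335] y -0.029997878827248393 -0.011051351833597936
scene -0.01 221 x(max=lowest) [-0.101  -0.0756] z [0.0216 0.0335] y -0.009936598893026257 0.009487065124609404
scene 0.01 256 x(max=lowest) [-0.0991 -0.0312] z [-0.0241  0.0337] y 0.01033870373260084 0.029994970773820247
scene 0.03 532 x(max=lowest) [-0.0868 -0.0304] z [-0.0227  0.0388] y 0.030111030036783518 0.04999605544149343
scene 0.05 423 x(max=lowest) [-0.0974 -0.0722] z [-0.0278  0.0384] y 0.05000723108956428 0.06995614727433165
scene 0.07 477 x(max=lowest) [-0.1052 -0.0687] z [-0.0332  0.0384] y 0.070136
[... 296 characters left out ...]
.037  -0.0249] y -0.08980966851581508 -0.07020984154210767
top -0.07 46 x(max=lowest) [-0.0847 -0.0741] z [-0.0374 -0.0268] y -0.06998167707675314 -0.05042351279564581
top -0.05 21 x(max=lowest) [-0.0857 -0.0781] z [-0.0374 -0.029 ] y -0.04998500250408806 -0.03321739014189038
top 0.03 6 x(max=lowest) [-0.0845 -0.0814] z [-0.0373 -0.0342] y 0.04357922585396693 0.0495519318030511
top 0.05 47 x(max=lowest) [-0.0849 -0.0248] z [-0.0374 -0.0233] y 0.05111739338870855 0.06995048139316402
top 0.07 209 x(max=lowest) [-0.1038 -0.0855] z [-0.0361  0.0372] y 0.07000558266070923 0.08995713906671315
top 0.09 112 x(max=lowest) [-0.1038 -0.1008] z [-0.0335  0.0351] y 0.09002455134242156 0.09655611308305528
```

```bash
python3 - <<'E'
from h import *
from bench import r,fingers,telemetry,optics
np.set_printoptions(precision=4,suppress=True)
def S(n=""):
    st=telemetry.read_state();print(n,st["t"],st["tcp_pos"],st["wrist_force"],st["width"]);return st
r.move_straight([.4330,.1253,.0535],v=.08); S("down")
fingers.move_gripper(0.0); S("grip")
p=telemetry.read_state()["tcp_pos"]
r.move_straight([p[0],p[1],.30],v=.2); S("up")
for n in("scene","top"):
    s=optics.snapshot(n);pickle.dump(s,open(f"{n}2.pkl","wb")); cv2.imwrite(f"pics/{n}2.png",cv2.resize(s["frame"][120:340,180:420],None,fx=2.7,fy=2.7,interpolation=cv2.INTER_CUBIC))
E
```

```text
down 4.4333 [0.4333 0.1254 0.0537] [-0.1004  0.7827  0.2337] 0.054898241384961445
grip 5.0917 [0.4331 0.1253 0.0536] [-0.5078 -0.7775  0.6221] 0.02286307412911132
up 6.475 [0.4324 0.125  0.2988] [-1.0273  0.318  -1.3819] 0.02258854885276641
```

View pics/scene2.png

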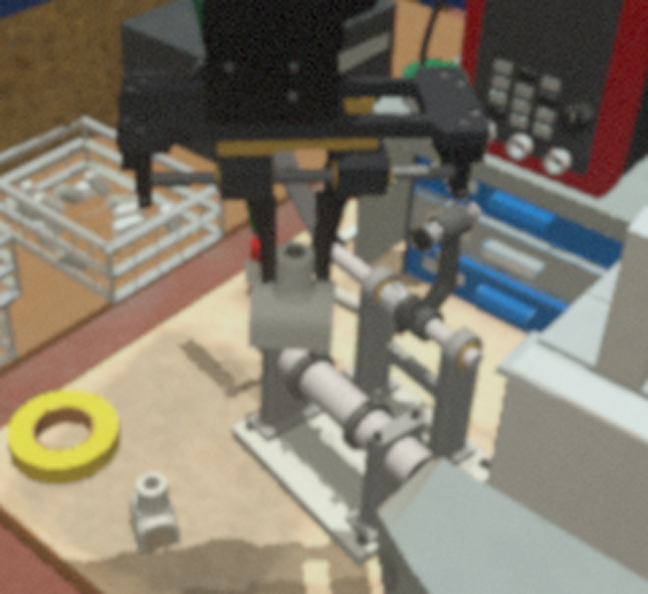

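```bash
python3 - <<'E'
from h import *
np.set_printoptions(precision=4,suppress=True)
s=pickle.load(open("scene2.pkl","rb"))
cv2.imwrite("pics/c2.png",cv2.resize(s["frame"][190:260,255:325],None,fx=8,fy=8,interpolation=cv2.INTER_CUBIC))
print(pz(s,180+293/2.7,120+247/2.7,.3026))
P=cloud(s).reshape(-1,3);P=P[~np.isnan(P[:,0])]
tcp=np.array([.4324,.125,.2988]);a=-.323+.86
Q=P-tcp;X=np.array([np.cos(a),np.sin(a)]);Y=np.array([-np.sin(a),np.cos(a)])
L=np.c_[Q[:,:2]@X,Q[:,:2]@Y,Q[:,2]]
m=(np.hypot(L[:,0],L[:,1])<.05)&(L[:,2]>-.06)&(L[:,2]<-.022);k=P[m]
rc=cv2.minAreaRect((k[:,:2]*1000).astype(np.float32));print(rc,m.sum(),L[m].min(0),L[m].max(0))
E
```

```text
[0.4375 0.1288 0.3026]
((433.278564453125, 125.98506164550781), (45.42007064819336, 49.911781311035156), 21.510976791381836) 578 [-0.0239 -0.0279 -0.0523] [ 0.0197  0.0281 -0.022 ]
```

View pics/c2.png

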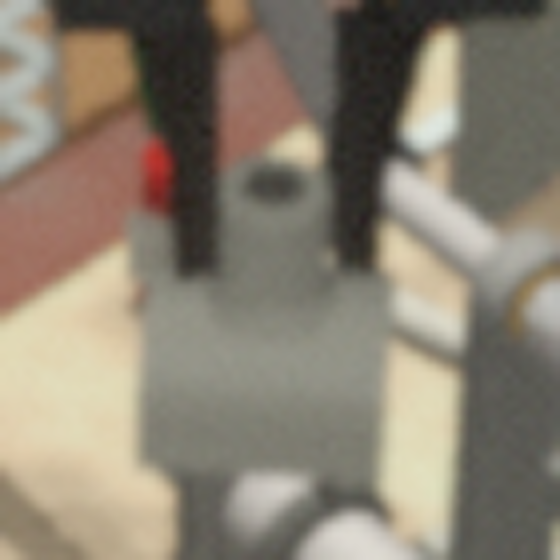

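```bash
python3 - <<'E'
from h import *
from bench import r,fingers,telemetry,optics
np.set_printoptions(precision=4,suppress=True)
def S(n=""):
    st=telemetry.read_state();print(n,st["t"],st["tcp_pos"],st["wrist_force"],st["width"]);return st
o=ori(-.323+.003+np.pi)
T=[.5463,.1351]
r.move_ptp([*T,.30],o);S("over")
r.move_straight([*T,.168],v=.12);S("above")
for n in("scene","top"):
    s=optics.snapshot(n);pickle.dump(s,open(f"{n}3.pkl","wb")); cv2.imwrite(f"pics/{n}3.png",cv2.resize(s["frame"][140:320,230:430],None,fx=3.3,fy=3.3,interpolation=cv2.INTER_CUBIC))
E
```

```text
over 7.3167 [0.5458 0.1349 0.2993] [ 0.1322  0.1479 -0.1573] 0.02284293163120544
above 8.5667 [0.5468 0.1353 0.1689] [-0.0411  0.3311 -0.6169] 0.022841346194024663
```

View pics/scene3.png

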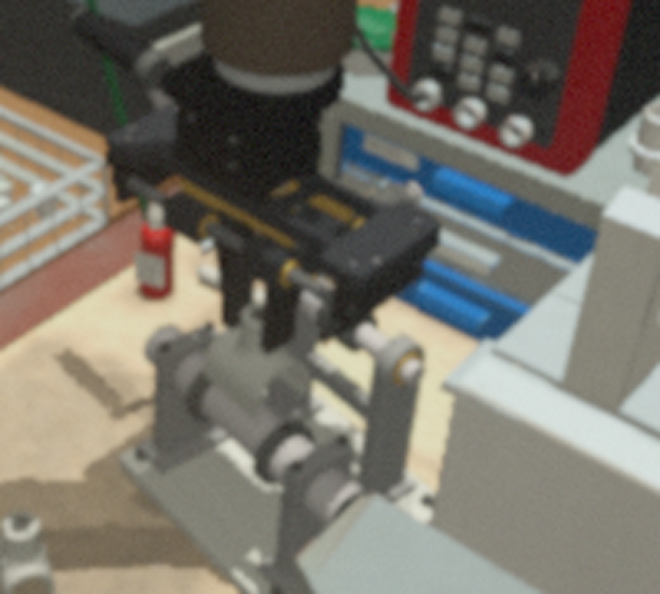

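View pics/top3.png

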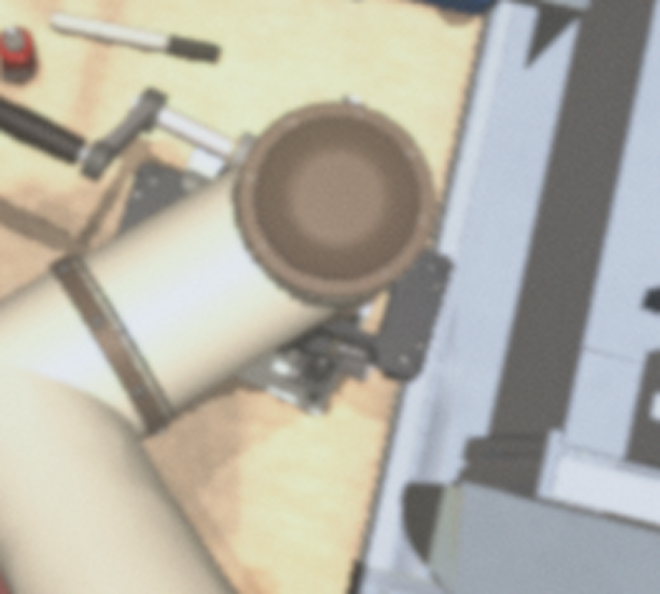

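```bash
python3 - <<'E'
from h import *
np.set_printoptions(precision=4,suppress=True)
s=pickle.load(open("scene3.pkl","rb"))
P=cloud(s).reshape(-1,3);P=P[~np.isnan(P[:,0])]
for z0,z1 in((.118,.147),):
  L=tojig(P,np.array([.5466,.1347]),-.4696);L[:,0]+=.02
  m=(abs(L[:,0])<.04)&(abs(L[:,1])<.045)&(L[:,2]>z0)&(L[:,2]<z1)
  k=L[m];print(m.sum(),cv2.minAreaRect((k[:,:2]*1000).astype(np.float32)))
  cr=k[(k[:,2]>.13)];print("crown y",np.percentile(cr[:,1],[1,99]),"x",np.percentile(k[:,0],[1,50,99]))
  # outer cylinder fit r=21.5 crown axis z = boss_c-.012-.0215
  zc=.1689-.0082-.012-.0215
  from scipy.optimize import least_squares
  kk=k[(abs(k[:,1])<.022)&(k[:,2]>.125)]
  print(zc,least_squares(lambda p:np.hypot(kk[:,0]-p[0]-p[2]*kk[:,1],kk[:,2]-p[1])-.0215,[0,zc,0],loss='soft_l1',f_scale=.001).x,len(kk))
E
```

```text
328 ((1.1883735656738281, 0.6875362396240234), (52.476627349853516, 45.12483215332031), 89.26219940185547)
crown y [-0.0253  0.026 ] x [-0.0203 -0.0156  0.023 ]
0.12719999999999998 [0.0022 0.1278 0.0194] 195
```

```bash
python3 - <<'E'
from h import *
from bench import r,fingers,telemetry,optics
np.set_printoptions(precision=4,suppress=True)
def S(n=""):
    st=telemetry.read_state();print(n,st["t"],st["tcp_pos"],st["wrist_force"],st["moment"],st["width"]);return st
T=[.5452,.1357];o=ori(-.337+np.pi)
r.move_straight([*T,.160],ori=o,v=.05);S()
for z in(.152,.144,.137,.131,.127,.1252):
    r.move_straight([*T,z],ori=o,v=.05);st=S(z)
    if st["wrist_force"][2]>12: print("contact");break
E
```

```text
8.975 [0.5448 0.1355 0.1595] [ 0.1167 -0.2399 -0.0617] [-0.0323 -0.0262  0.039 ] 0.02300724244164895
0.152 9.2833 [0.5449 0.1355 0.1514] [0.2716 0.3827 0.3282] [ 0.0018  0.0036 -0.0138] 0.02289039717757906
0.144 9.5917 [0.5449 0.1355 0.1435] [ 0.1289  0.3254 -0.5432] [-0.0425 -0.0653 -0.0339] 0.022886108186538016
0.137 9.8833 [0.5449 0.1356 0.1365] [ 0.2438  1.0564 -0.8687] [0.0017 0.1038 0.0137] 0.02272798806093053
0.131 10.15 [0.545  0.1356 0.1305] [ 0.4344 -0.2292 -0.8337] [ 0.0728  0.0748 -0.0427] 0.022909043425281377
0.127 10.4 [0.545  0.1356 0.1267] [-0.605   0.1016 -0.272 ] [ 0.016   0.1186 -0.041 ] 0.023095473127350462
0.1252 10.65 [0.5452 0.1359 0.1254] [-1.7504  0.3584  1.2695] [0.2523 0.3287 0.0349] 0.022777570171577635
```

```bash
python3 - <<'E'
from h import *
from bench import r,fingers,telemetry,optics
np.set_printoptions(precision=4,suppress=True)
def S(n=""):
    st=telemetry.read_state();print(n,st["t"],st["tcp_pos"],st["wrist_force"],st["moment"],st["width"]);return st
T=[.5452,.1357];o=ori(-.337+np.pi)
r.move_straight([*T,.1243],ori=o,v=.02);S()
fingers.move_gripper(.05);S("open");r.sleep(.2)
r.move_straight([*T,.30],ori=o,v=.15);S("up")
h=fromjig([-.012,.17,.36])
r.move_ptp(h,ori(YAW-np.pi/2));S("handle over")
for n in("scene","top"):
    s=optics.snapshot(n);pickle.dump(s,open(f"{n}4.pkl","wb")); cv2.imwrite(f"pics/{n}4.png",cv2.resize(s["frame"][140:320,210:410],None,fx=3.3,fy=3.3,interpolation=cv2.INTER_CUBIC))
E
```

```text
10.9 [0.5455 0.1357 0.1252] [-2.3459  0.3832  5.1247] [0.0736 0.6259 0.0329] 0.022748485912456245
open 11.675 [0.5452 0.1357 0.1243] [ 0.0811  0.7319 -0.1982] [ 0.0357 -0.0322  0.0542] 0.04995491377752819
up 13.2 [0.5447 0.1355 0.2989] [ 0.5366 -0.1067 -0.5769] [-0.0142 -0.032   0.0375] 0.05004271652626698
handle over 14.3917 [0.6315 0.2825 0.3594] [ 0.2374  0.2665 -0.033 ] [-0.0435 -0.1075  0.0008] 0.05008102957628516
```

View pics/scene4.png

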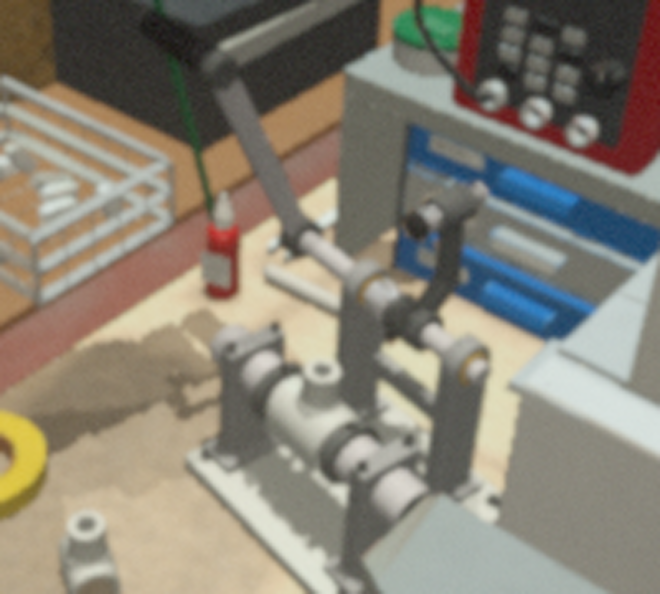

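View pics/top4.png

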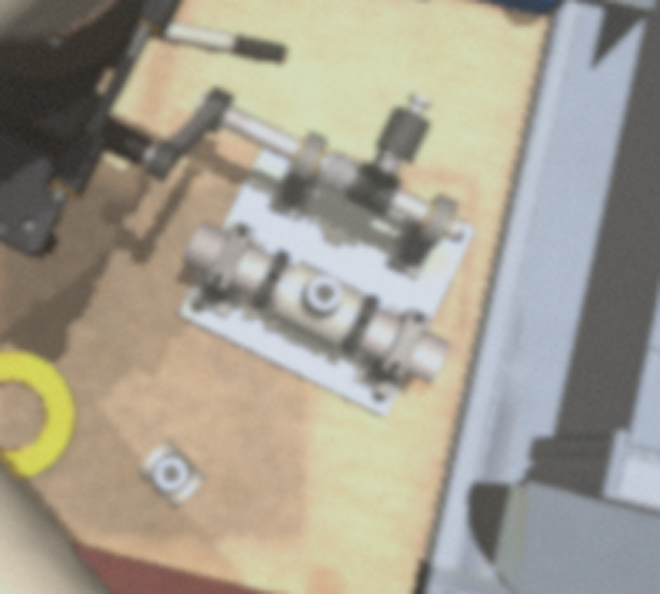

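```bash
python3 - <<'E'
from h import *
np.set_printoptions(precision=4,suppress=True)
for n,c,yw,px in(("top",[.5482,.1351],-.473,(307.6,228.5)),("scene",[.5466,.1347],-.4696,(307.6,252.1))):
    s=pickle.load(open(n+"4.pkl","rb"))
    w=pz(s,*px,.129);L=tojig(w,np.array(c),yw);L[:,0]+=.02;print(n,"boss top",w,L)
    P=cloud(s).reshape(-1,3);P=P[~np.isnan(P[:,0])]
    L=tojig(P,np.array(c),yw);L[:,0]+=.02
    k=L[(np.hypot(L[:,0],L[:,1])<.016)&(L[:,2]>.115)&(L[:,2]<.14)];print(len(k),np.percentile(k[:,2],[50,80,95]),k.mean(0))
    k=L[(abs(L[:,0])<.03)&(abs(L[:,1])<.027)&(L[:,2]>.05)&(L[:,2]<.106)]
    print(cv2.minAreaRect((k[:,:2]*1000).astype(np.float32)),np.percentile(k[:,2],99))
    m=(L[:,0]>-.1)&(L[:,1]>.09)&(L[:,1]<.145)&(L[:,2]>.24)&(L[:,2]<.30)&(L[:,0]<.05);print("handle near lever",m.sum(),np.median(L[m],0))
E
```

```text
top boss top [0.5486 0.1346 0.129 ] [[ 0.0006 -0.0003  0.129 ]]
100 [0.1281 0.1297 0.1319] [ 0.001  -0.0011  0.1277]
((-1.0134449005126953, 0.2592754364013672), (53.69058609008789, 42.87186050415039), 87.48649597167969) 0.10585981977088377
handle near lever 223 [0.0088 0.1222 0.2893]
scene boss top [0.5473 0.1336 0.129 ] [[ 0.0011 -0.0006  0.129 ]]
133 [0.1289 0.1304 0.1312] [-0.0016 -0.0026  0.1265]
((-5.59068489074707, 0.14834976196289062), (38.00417709350586, 52.745670318603516), 0.36810103058815) 0.10578373286587073
handle near lever 289 [0.0105 0.116  0.2793]
```

```bash
cat >> h.py <<'E'
HY=.172
def hp(q): return fromjig([.06-.17*np.cos(1.134-q),HY,.129+.17*np.sin(1.134-q)-.011])
HO=ori(YAW-np.pi/2)
def qof(tcp):
    L=tojig(tcp)[0];return 1.134-np.arctan2(L[2]+.011-.129,.06-L[0]),np.hypot(L[2]+.011-.129,.06-L[0])
E
python3 - <<'E'
from h import *
from bench import r,fingers,telemetry,optics
np.set_printoptions(precision=4,suppress=True)
def S(n=""):
    st=telemetry.read_state();print(n,st["t"],st["tcp_pos"],tojig(st["tcp_pos"]),qof(st["tcp_pos"]),st["wrist_force"],st["width"]);return st
p=hp(0)
r.move_straight([p[0],p[1],.33],ori=HO,v=.15);S()
r.move_straight(p,ori=HO,v=.1);S("at")
fingers.move_gripper(0);S("grip")
s=optics.snapshot("scene");cv2.imwrite("pics/scene5.png",cv2.resize(s["frame"][100:280,200:400],None,fx=3.3,fy=3.3,interpolation=cv2.INTER_CUBIC))
E
```

```text
14.8417 [0.6324 0.2839 0.3296] [[-0.0118  0.1714  0.3296]] (np.float64(-0.10958093376740319), np.float64(0.2234610617537955)) [ 0.1715  0.3661 -0.2007] 0.04997184003310576
at 15.575 [0.6331 0.2847 0.2731] [[-0.0115  0.1724  0.2731]] (np.float64(-0.0046074955823225405), np.float64(0.17079234145187408)) [ 0.9049 -0.2783  0.432 ] 0.04999734189566437
grip 16.225 [0.6328 0.2844 0.2722] [[-0.0117  0.172   0.2722]] (np.float64(-0.001369501914417981), np.float64(0.17003172497234853)) [ 0.4859  0.1307 -0.5982] 0.018882127775351313
```

View pics/scene5.png

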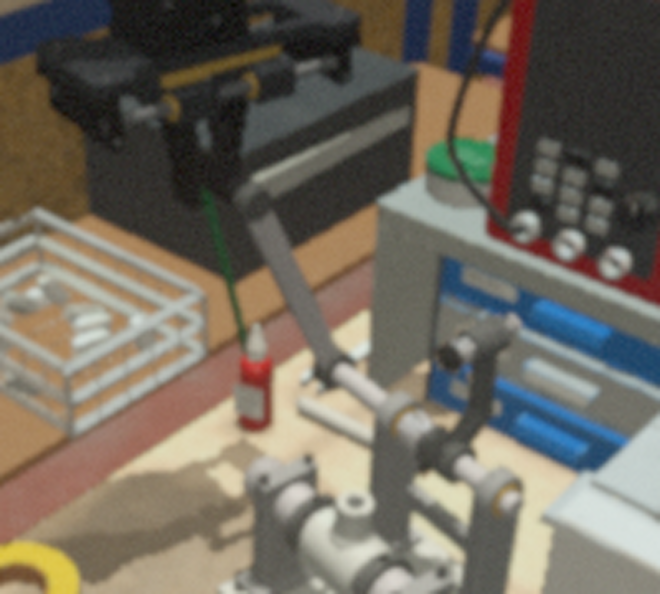

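```bash
python3 - <<'E'
from h import *
from bench import r,fingers,telemetry,optics
np.set_printoptions(precision=3,suppress=True)
def S(n=""):
    st=telemetry.read_state();a,b=qof(st["tcp_pos"]);print(n,round(st["t"],2),st["tcp_pos"],"q %.3f r %.4f"%(a,b),"F",st["wrist_force"],"w %.4f"%st["width"]);return st
for q in np.r_[.12:1.25:.12]:
    r.move_straight(hp(q),ori=HO,v=.08);st=S("%.2f"%q)
    if np.linalg.norm(st["wrist_force"])>20: print("stop");break
for n in("scene","top"):
    s=optics.snapshot(n);cv2.imwrite(f"pics/{n}6.png",cv2.resize(s["frame"][140:320,200:400],None,fx=3.3,fy=3.3,interpolation=cv2.INTER_CUBIC))
E
```

```text
0.12 16.68 [0.617 0.293 0.262] q 0.118 r 0.1700 F [ 2.534 -1.177  0.64 ] w 0.0189
0.24 17.09 [0.602 0.3   0.251] q 0.239 r 0.1700 F [ 2.681 -1.775  0.866] w 0.0189
0.36 17.5 [0.588 0.307 0.237] q 0.360 r 0.1700 F [ 3.56  -1.411  0.799] w 0.0186
0.48 17.91 [0.577 0.313 0.221] q 0.480 r 0.1700 F [ 3.136 -0.582  3.029] w 0.0187
0.60 18.32 [0.566 0.319 0.205] q 0.600 r 0.1700 F [ 2.731 -0.728  2.357] w 0.0185
0.72 18.73 [0.558 0.323 0.187] q 0.718 r 0.1700 F [3.174 0.836 2.86 ] w 0.0188
0.84 19.13 [0.552 0.326 0.168] q 0.838 r 0.1700 F [2.836 1.182 3.823] w 0.0188
0.96 19.54 [0.548 0.328 0.148] q 0.958 r 0.1700 F [2.482 2.673 3.43 ] w 0.0188
1.08 19.95 [0.546 0.329 0.127] q 1.079 r 0.1700 F [1.623 2.091 3.913] w 0.0187
1.20 20.36 [0.546 0.329 0.107] q 1.200 r 0.1700 F [1.103 2.794 4.555] w 0.0187
```

View pics/scene6.png

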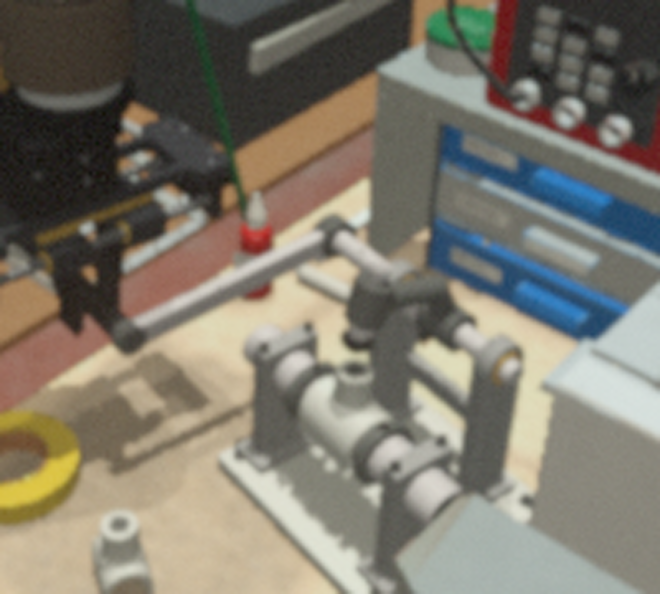

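```bash
python3 - <<'E'
from h import *
from bench import r,fingers,telemetry,optics
np.set_printoptions(precision=3,suppress=True)
def S(n=""):
    f=[];
    for _ in range(4):
        st=telemetry.read_state();f.append(st["wrist_force"]);r.sleep(.05)
    a,b=qof(st["tcp_pos"]);F=np.mean(f,0)
    X=np.array([np.cos(YAW),np.sin(YAW),0]);th=1.134-a
    tang=np.array([0,0,1])*np.cos(th)+X*np.sin(th)  # resisting dir (toward smaller q)
    print(n,round(st["t"],2),st["tcp_pos"],"q %.3f r %.4f"%(a,b),"F",F,"tang %.2f"%(F@tang),"w %.4f"%st["width"]);return F@tang
for q in(1.28,1.34,1.37,1.40,1.42,1.44,1.46,1.475,1.485):
    r.move_straight(hp(q),ori=HO,v=.04);f=S("%.3f"%q)
    if f>13: print("stop");break
for n in("scene","top"):
    s=optics.snapshot(n);pickle.dump(s,open(f"{n}7.pkl","wb"));cv2.imwrite(f"pics/{n}7.png",cv2.resize(s["frame"][140:320,200:400],None,fx=3.3,fy=3.3,interpolation=cv2.INTER_CUBIC))
    cv2.imwrite(f"pics/{n}7c.png",cv2.resize(s["frame"][210:280,270:340],None,fx=8,fy=8,interpolation=cv2.INTER_CUBIC))
E
```

```text
1.280 21.1 [0.547 0.329 0.093] q 1.279 r 0.1700 F [1.269 4.449 4.275] tang 4.36 w 0.0184
1.340 21.71 [0.549 0.328 0.083] q 1.340 r 0.1700 F [1.382 4.761 4.226] tang 4.33 w 0.0188
1.370 22.18 [0.55  0.327 0.078] q 1.371 r 0.1700 F [0.756 4.711 4.002] tang 4.24 w 0.0187
1.400 22.66 [0.551 0.327 0.074] q 1.398 r 0.1700 F [0.701 5.451 5.775] tang 6.06 w 0.0186
1.420 23.11 [0.551 0.326 0.071] q 1.417 r 0.1700 F [-0.282  4.859  6.852] tang 7.27 w 0.0185
1.440 23.56 [0.552 0.326 0.068] q 1.436 r 0.1700 F [-0.44   4.589  8.052] tang 8.43 w 0.0187
1.460 24.01 [0.553 0.325 0.064] q 1.455 r 0.1700 F [-0.877  5.112  8.94 ] tang 9.46 w 0.0185
1.475 24.46 [0.554 0.325 0.062] q 1.469 r 0.1699 F [-1.484  4.966  8.96 ] tang 9.64 w 0.0185
1.485 24.91 [0.554 0.325 0.061] q 1.478 r 0.1700 F [-1.805  5.125  9.292] tang 10.08 w 0.0187
```

View pics/scene7.png

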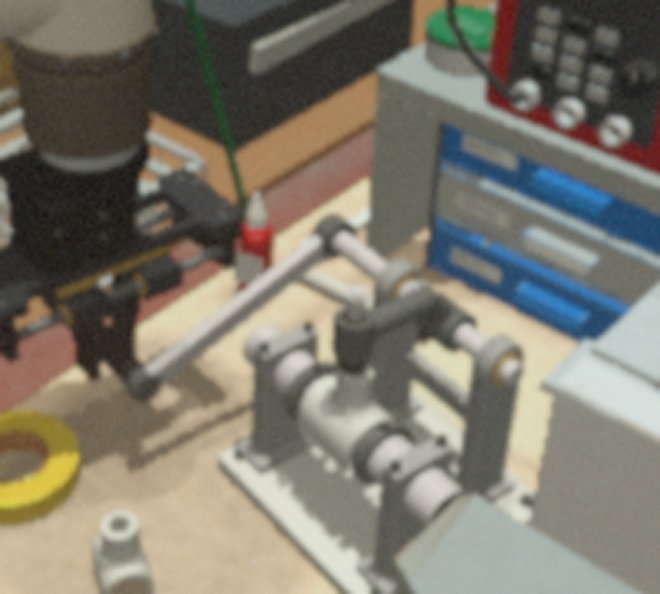

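View pics/scene7c.png

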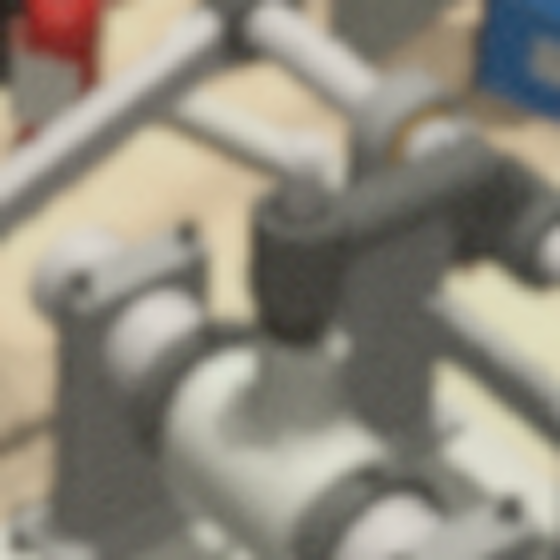

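```bash
python3 - <<'E'
from h import *
from bench import r,fingers,telemetry,optics
np.set_printoptions(precision=4,suppress=True)
r.move_straight(hp(1.490),ori=HO,v=.02)
for _ in range(4):
    r.sleep(.3);st=telemetry.read_state();a,b=qof(st["tcp_pos"]);print(round(st["t"],2),a.round(4),st["wrist_force"],st["width"],abs(st["qd"]).max())
s=optics.snapshot("scene")
t=optics.snapshot("top")
for n,S_,c,yw in(("top",t,[.5482,.1351],-.473),("scene",s,[.5466,.1347],-.4696)):
    P=cloud(S_).reshape(-1,3);P=P[~np.isnan(P[:,0])];L=tojig(P,np.array(c),yw);L[:,0]+=.02
    k=L[(abs(L[:,0])<.03)&(abs(L[:,1])<.027)&(L[:,2]>.05)&(L[:,2]<.107)]
    if len(k)>20: print(n,len(k),cv2.minAreaRect((k[:,:2]*1000).astype(np.float32)),np.percentile(k[:,2],99), "crown z near ridge",np.median(k[(abs(k[:,0])<.004)&(abs(k[:,1])>.014)][:,2]))
E
```

```text
25.61 1.4829 [-1.4127  5.9412 10.018 ] 0.01908313435477203 0.0022021430780854384
25.91 1.4831 [-1.5147  5.7698  9.6552] 0.018790345668112704 0.0016638202049934407
26.21 1.4829 [-1.1178  5.3053  9.7947] 0.018393247189840953 0.000837835231445165
26.51 1.483 [-2.3474  5.4039  8.8852] 0.01863536055395586 0.001176481191785631
top 319 ((-1.2919654846191406, 0.23685836791992188), (53.025054931640625, 42.85615539550781), 89.04249572753906) 0.10671556415141817 crown z near ridge 0.10403364274306981
scene 360 ((-4.920973777770996, -0.31884002685546875), (52.921043395996094, 38.42021560668945), 89.57427215576172) 0.10679165088424103 crown z near ridge 0.10582349696825843
```

```bash
python3 - <<'E'
from bench import r
print(r.job_done())
E
```

```text
the job is handed in; nothing more can be done
None
```

The wide saddle is seated on the tube and released, and the job was handed in at about 26.5 s with the gripper still holding the clamp handle. The hand-in gave no verdict.

**Saddle:** I gripped it by the boss, turned it in line with the tube and lowered it between the collars. After I let go, both cameras put the boss within about 1 mm of the seat centre across and along the tube. Its top measured about 129 mm, as it should be. After clamping, the crown measured 104 to 106 mm against 105 expected, and the saddle was in line within about 1°.

**Clamp:** I gripped the handle from above and swung it down along its arc. It was steady for over 1 s before hand-in, at lever angle 1.483 rad worked out from the gripper position and about 10 N on the handle. The grip width stayed at 18.4 to 19.1 mm.

**Foot travel:** this is estimated, not measured directly. The lever angle gives about 8.2 mm pushed in, counting from the stated touch point at 1.38. The force rise suggested touch slightly later, near 1.395, which gives about 7 mm. Both are inside the 5 to 11 mm band.

**Other checks:**
- The force sensor also read about 5 N sideways, roughly along the handle. I did not explain it, and it was stable.
- The narrow saddle, bottle, marker and tape were never gripped. They looked undisturbed where the pictures showed them, but I did not re-measure their positions at the end.

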